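Set the core from behind the upright sand parts

TASK

The long sand core is needed in the mould, but the round sleeve and the square block stand in front of it on the plywood board. First move both of them onto the aluminium side tray, standing upright, without shifting the core; then, with both still on the tray, lay the core in the mould's pocket, right down on its floor with its narrow ends in the two end slots. Then put the sleeve back centred on the round steel plate and the block back centred on the square steel plate, upright and never tipped over.

Things in the scene. Friction and masses are not known exactly. Their poses are not given: they have to be found in the camera images.
- sleeve: loose hollow round sleeve of dark grey moulding sand, 50 mm outside diameter, 28 mm bore right through, 110 mm tall, about 0.25 kg; stands upright on the round plate at the start. Origin: centre of its underside; z up along its axis.
- block: loose square block of dark grey moulding sand, 46 x 46 mm, 110 mm tall, about 0.35 kg; stands upright on the square plate at the start, its sides within about 0.15 rad of the plate's. Origin: centre of its underside; x and y square to its sides, z up.
- core: loose long dark grey sand core, 0.3 kg, lying on the board about 10 mm behind sleeve and block: middle body 44 (x) x 60 (y) x 50 mm high, to be gripped across its 44 mm, and on each end a narrow end 30 wide (x), 30 high, 30 mm long; 120 mm over all along y. Underside flat from end to end. Origin: centre of its underside; z up; goes in the mould either way round.
- round_plate: fixed round steel plate, 60 mm diameter, let into the plywood board and standing 4 mm proud of it: the sleeve's own place. Left or right beside the square plate, centres 64 mm apart. Origin: on its axis at table height, its top 16 mm above that.
- square_plate: fixed square steel plate, 58 x 58 mm, let into the plywood board and standing 4 mm proud of it: the block's own place. Origin: on its axis at table height, its top 16 mm above that; x and y square to its sides.
- rack: fixed plywood board 170 mm (x) by 180 mm (y), 12 mm thick, no rim, that carries the two plates (in a row along its y, 22 mm to the -x side of its middle) and, about 35 mm to the +x side of its middle, the core, lying along the board's y. Origin: centre of its underside; +x points to its rear, roughly away from the robot.
- side_tray: fixed shallow aluminium tray 200 mm (x) by 160 mm (y), inner floor 5 mm above the table, rim 12 mm high and 5 mm thick; empty at the start, on the left or the right of the plywood board. Origin: centre of its underside, x along its longer side.
- mould: fixed black mould block 140 (x) x 170 (y) x 60 mm high, beside the board, opposite the tray. Pale pocket in its top, floor 40 mm above the table: middle part 100 (x) x 70 mm (y), so 28 mm for a finger each side of the core's body, and a 44 mm wide slot at each end; 132 mm long over all along y. Origin: centre of underside, under the pocket's centre; the core lies with its y along the mould's y.
There are look-alikes about, which are no part of the job. Leave any turquoise look-alike of the block alone. What is shaped like the sleeve but purple is not meant.

How it is judged:
By the outcome, as a careful person would: the job done as asked, in the order asked, and still so for the second after the job is handed in, with the robot touching nothing.
It also fails if it takes over 138 s, if anything falls off the work surface, if the arm or the gripper's body presses on something with over 40 N, if the wrist force passes 120 N, or if a joint passes its speed limit or range.

ROBOT

A 6-joint arm with a two-finger parallel gripper is mounted at the origin on the work surface. World frame = base frame: x ahead of the robot, y to its left, z up, the work surface at z = 0. Lengths are in m, angles in rad, forces in N, time in s.
With the tool pointing down it reaches from about 0.225 to 0.875 m from the base axis. Payload 3.4 kg.
Tool frame: the origin (TCP) lies on the centre line of the jaws, within the pads' length; the fingertips stand 17 mm ahead of it and the grasp point (between the pads) lies 2 mm behind it (nose_length is the distance from the TCP to the fingertips, in m); z points along the fingers, y is the line along which they close (so a half turn about z gives the same grasp; the last joint's range is limited). The gripper opens to 85 mm and grips with 20 to 120 N. Pads are 22 mm wide; open, the fingers measure 114 mm over their backs; the gripper's body (76 mm by 85 mm) begins 54 mm behind the grasp point. The pads swing forward as they close: fully open they stand 13 mm farther back than shut.
Start: joints at [-1.26, 0.276, 1.505, -0, 1.361, -0.121], TCP at [0.241, -0.522, 0.248] pointing down, gripper open.
Joint ranges: [-2.89, 2.89], [-0.75, 2.08], [0.22, 2.7], [-1.18, 4.32], [0.11, 2.71], [-2.7, 2.7]. Speed limits (rad/s): [2.57, 2.57, 3.14, 3.14, 3.14, 3.14].

INTERFACE

Orientations are given as a unit quaternion [w, x, y, z].
In Python, from rig import get_state, get_image, sign_off, find_in, place_of, nose_length gives the robot as it stands.
- The arm moves only by the tool apply_moves, never from a script. Its argument "deltas" is one flat list of numbers, 5 for each row, row after row: the finger opening in mm, from 0 to 85.4, then the shift along the tool's x, y, z in mm, then the turn about the tool's z in degrees. A call has 1 to 12 rows; each row is the pose to reach, as a shift and turn from the pose commanded when the call began, along the tool's axes at that moment; what a row does not reach only later rows make up. A row lasts 1/12 s, in which the tool goes at most 41.7 mm and 7.16 degrees, less where a joint would pass 70% of its speed; a pose out of reach is approached as far as the arm can. A call with a gripper value outside its range is refused whole. The fingers move at their own pace and stop on an object; "squeeze" is the grip in N (left out, the last holds). Time passes only in rows, so rows that repeat a pose let the fingers close. It gives the time, the measured TCP pose, the force, the opening and the grip force at its end, in the units of the state.
- get_state(): the state, without advancing time (a new reading comes with each control period).
- get_image(name): name is "scene" or "top" or "wrist"; returns a dict with "frame" (384x512x3 uint8, red, green, blue), "K" (3x3 intrinsics, pixels), "k1" (the pictures are not rectified: a ray, as slopes to the right and down, at radius r is drawn at 1 + k1 r^2 times it, then the intrinsics apply), "position" and "orientation" of the camera in the world. Camera axes: x right, y down, z forward; pixel columns grow to the right and rows downward; lengths in m; the calibration is good to about 2 mm. A picture is of the moment at which its call begins. There is no depth.
- sign_off(): hands the job in; it is judged then, once.
Trained networks look in a picture, given as the dict that the camera call returned (one of the last four; its "shot" number tells which), for a name from the list of things; names that differ only in an ending like _2 or _b are one class to them, and where a whole thing is asked for, a point or a joint stands for the part that bears it (a point fixed in the world has none). Each returns a list of dicts, best first, with "score" (0 to 1); they miss things now and then, are a little off and sometimes report something else, mostly with a low value. They report only what shows in the picture. A call takes as long as a camera call. They do not tell look-alikes from the thing itself.
- find_in(query, picture): "point" ([column, row] in pixels, amid what is visible of it).
- place_of(query, picture): "point" ([column, row] in pixels: a listed point, or the origin of a listed thing).
The state is a dict: "clock": time; "qpos": joint angles; "qd": joint speeds; "effort": joint torques, N m; "position": TCP position; "ee_rot": TCP orientation; "contact_force": force on the tool from outside, world axes, zero at the start; "moment": the same for the moment, N m; "width": finger opening in m; "gripper_force": force on a finger pad.
Only numpy, scipy, OpenCV 4.12 (cv2) and the standard library are available. Lean on these libraries where they do the work, as an engineer would, in place of code of your own. Each camera call takes 0.05 s, during which the arm holds its last target. There are 200 camera calls.

## Working session

There is one attempt and no reset: what is moved stays moved. The work goes in short steps, Python scripts to look and compute and a tool call to move; the robot and the scene stay as the last step left them, time stands still between calls to the robot, and variables do not carry over. Pictures are saved under pics/ and viewed, at most 14 in all, crops included, and the job is handed in when it is done.

Besides the shell and the picture viewer there is one more tool, called after "Call:" as a command line: name --argument value ..., lists and objects as JSON in quotes. apply_moves: Moves the arm, as the interface text tells. Its arguments: {"type":"object","properties":{"deltas":{"type":"array"},"squeeze":{"type":"number"}},"required":["deltas"]}

```bash
mkdir -p pics; ls
cat > h.py <<'E'
import numpy as np, cv2
from scipy.spatial.transform import Rotation as R
from rig import *
def rot(q): return R.from_quat([q[1],q[2],q[3],q[0]]).as_matrix()
def ray(p,uv):
    K=np.array(p["K"]);d=np.array([(uv[0]-K[0,2])/K[0,0],(uv[1]-K[1,2])/K[1,1]])
    s=d.copy()
    for _ in range(20): s=d/(1+p["k1"]*(s@s))
    return rot(p["orientation"])@np.array([s[0],s[1],1.])
def at(p,uv,z):
    r=ray(p,uv);c=np.array(p["position"]);return c+r*(z-c[2])/r[2]
def proj(p,X):
    K=np.array(p["K"]);c=rot(p["orientation"]).T@(np.array(X)-np.array(p["position"]))
    s=c[:2]/c[2];s=s*(1+p["k1"]*(s@s));return K[:2,:2]@s+K[:2,2]
def save(p,n,crop=None,scale=1):
    f=p["frame"]
    if crop: f=f[crop[1]:crop[3],crop[0]:crop[2]]
    f=cv2.resize(f,None,fx=scale,fy=scale,interpolation=cv2.INTER_CUBIC)
    cv2.imwrite("pics/"+n+".png",f[:,:,::-1])
E
python3 - <<'E'
from h import *
np.set_printoptions(precision=3,suppress=True)
Z=dict(sleeve=.016,block=.016,core=.012,round_plate=0,square_plate=0,rack=0,side_tray=0,mould=0)
print(nose_length,get_state()["position"],get_state()["ee_rot"])
for n in ["top","scene"]:
    p=get_image(n);save(p,n+"0",scale=1.5);print(n,np.array(p["position"]),p["k1"])
    for q in Z:
        print(q,[(round(d["score"],2),np.round(d["point"]),at(p,d["point"],Z[q])[:2]) for d in place_of(q,p)[:3]])
E
```

```text
pics
0.017 [ 0.24  -0.522  0.247] [-0.001  0.977  0.214 -0.   ]
top [0.425 0.023 0.791] -0.023437833178828405
sleeve [(0.91, array([252., 258.]), array([0.39 , 0.003]))]
block [(0.73, array([224., 196.]), array([0.52 , 0.062])), (0.61, array([202., 270.]), array([0.365, 0.105]))]
core [(0.6, array([232., 169.]), array([0.579, 0.045]))]
round_plate [(0.46, array([250., 204.]), array([0.506, 0.005]))]
square_plate [(0.63, array([221., 192.]), array([0.531, 0.068]))]
rack [(0.97, array([238., 188.]), array([0.541, 0.032]))]
side_tray [(0.74, array([112., 206.]), array([0.5  , 0.301]))]
mould [(0.9, array([393., 213.]), array([ 0.485, -0.308]))]
scene [ 1.079 -0.353  0.468] -0.10960201668873852
sleeve [(0.95, array([245., 188.]), array([ 0.412, -0.01 ])), (0.69, array([273., 205.]), array([0.514, 0.009]))]
block [(0.55, array([294., 200.]), array([0.519, 0.064]))]
core [(0.58, array([300., 216.]), array([0.576, 0.041]))]
round_plate [(0.41, array([272., 212.]), array([0.516, 0.005]))]
square_plate []
rack []
side_tray [(0.75, array([353., 178.]), array([0.489, 0.281]))]
mould [(0.67, array([126., 248.]), array([ 0.475, -0.318]))]
```

View pics/top0.png

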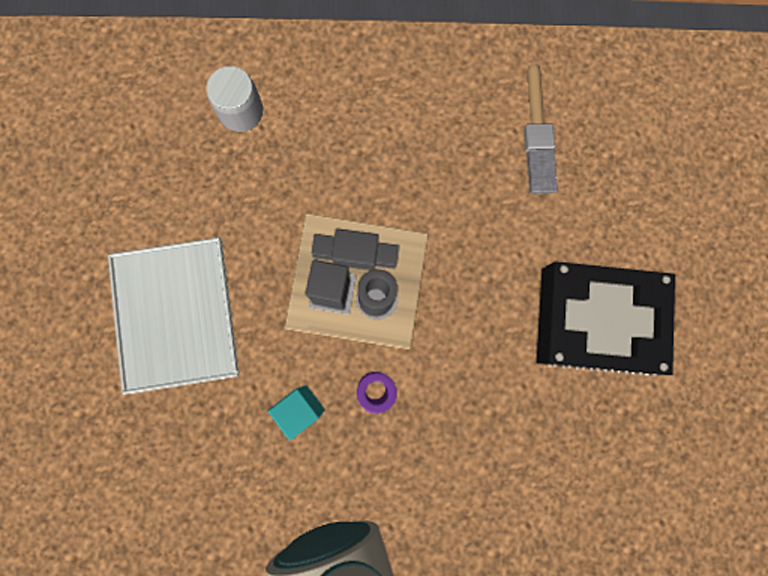

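View pics/scene0.png

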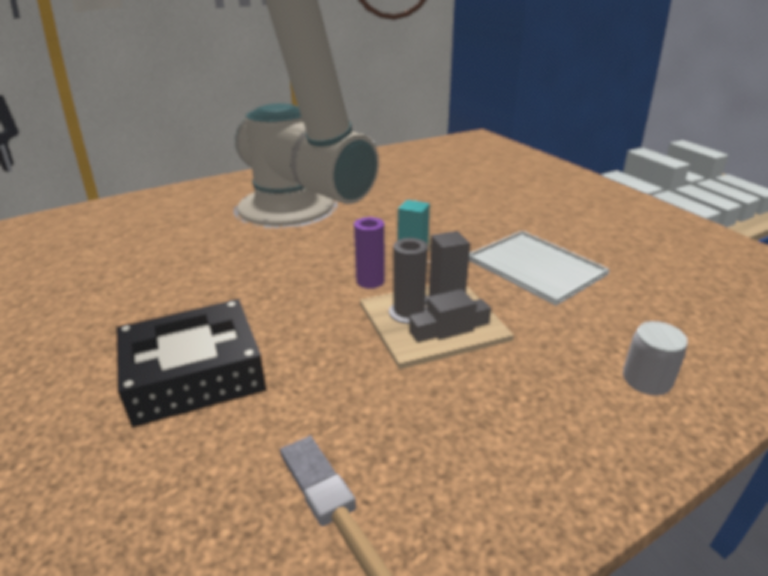

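The top view shows the board at (357,282) with block left (328,285), sleeve right (378,290) and core behind (355,248). The tray is on the left (173,315) and the mould on the right (610,318). The purple and turquoise look-alikes are in front. I'll go above the board for a closer wrist look.

```bash
cat >> h.py <<'E'
np.set_printoptions(precision=4,suppress=True)
def goto(x,y,z,yaw,s=None):
    "yaw = world angle (deg) of the tool y axis, mod 180; prints tool-frame shift mm & turn deg"
    s=s or get_state();Rm=rot(s["ee_rot"])
    d=Rm.T@(np.array([x,y,z])-np.array(s["position"]))*1000
    cur=np.degrees(np.arctan2(Rm[1,1],Rm[0,1]));t=-((yaw-cur+90)%180-90)
    print("shift",d.round(1),"turn",round(t,1),"q6",round(s["qpos"][5],2),"cur yaw",round(cur,1))
E
python3 - <<'E'
from h import *
p=get_image("top")
def c(pts,z): 
    w=np.array([at(p,np.array(u)/1.5,z)[:2] for u in pts]);print(w.mean(0),[(np.hypot(*(w[i]-w[i-1])).round(3),np.degrees(np.arctan2(*(w[i]-w[i-1])[::-1])).round(1)) for i in range(4)])
c([(307,214),(427,234),(411,349),(286,328)],.012)
c([(108,256),(219,239),(238,376),(124,393)],.012)
c([(554,262),(676,273),(673,375),(547,362)],.06)
c([(314,261),(350,266),(344,306),(307,301)],.126)
print(at(p,np.array([378,289])/1.5,.126))
goto(.44,.03,.34,-8)
w=get_image("wrist");print(np.array(w["position"])-get_state()["position"],rot(w["orientation"])[:,2])
E
```

```text
[0.5406 0.0304] [(np.float64(0.167), np.float64(-9.2)), (np.float64(0.176), np.float64(-99.3)), (np.float64(0.168), np.float64(171.6)), (np.float64(0.179), np.float64(80.5))]
[0.4907 0.2908] [(np.float64(0.195), np.float64(9.9)), (np.float64(0.158), np.float64(-80.7)), (np.float64(0.197), np.float64(-170.3)), (np.float64(0.157), np.float64(98.5))]
[ 0.4841 -0.3163] [(np.float64(0.137), np.float64(-6.4)), (np.float64(0.172), np.float64(-94.8)), (np.float64(0.14), np.float64(174.3)), (np.float64(0.174), np.float64(84.0))]
[0.5199 0.0648] [(np.float64(0.05), np.float64(-8.9)), (np.float64(0.044), np.float64(-97.8)), (np.float64(0.05), np.float64(171.9)), (np.float64(0.045), np.float64(82.4))]
[0.5132 0.0049 0.126 ]
shift [ 412.2 -418.1  -91.7] turn -57.3 q6 -0.12 cur yaw -65.3
[0.0627 0.0301 0.126 ] [-0.2488 -0.1141 -0.9618]
```

Run:
```python
from h import *
goto(.52,.03,.33,-9)
```

```text
shift [ 484.8 -384.6  -81.7] turn -56.3 q6 -0.12 cur yaw -65.3
```

Call:
apply_moves --deltas '[85,0,0,-82,0,85,485,-385,-82,-56,85,485,-385,-82,-56,85,485,-385,-82,-56,85,485,-385,-82,-56,85,485,-385,-82,-56,85,485,-385,-82,-56,85,485,-385,-82,-56,85,485,-385,-82,-56,85,485,-385,-82,-56,85,485,-385,-82,-56,85,485,-385,-82,-56]'

```text
clock: 2.0
position: [0.4474, -0.1121, 0.3202]
ee_rot: [0.001, 0.762, 0.648, 0.0]
contact_force: [1.0, -0.5, -0.5]
width: 0.085
gripper_force: 0.0
```

Call:
apply_moves --deltas '[85,0,0,0,0,85,0,0,0,0,85,0,0,0,0,85,0,0,0,0]'

```text
clock: 2.33
position: [0.4465, -0.1152, 0.3196]
ee_rot: [0.0, 0.762, 0.647, -0.0]
contact_force: [0.4, 0.0, 0.0]
width: 0.085
gripper_force: 0.0
```

Run:
```python
from h import *
goto(.52,.03,.33,-9)
```

```text
shift [155.2  49.  -10.5] turn -0.3 q6 -0.24 cur yaw -9.3
```

Call:
apply_moves --deltas '[85,155,49,-10,0,85,155,49,-10,0,85,155,49,-10,0,85,155,49,-10,0,85,155,49,-10,0,85,155,49,-10,0,85,155,49,-10,0]'

```text
clock: 2.92
position: [0.5199, 0.0293, 0.3294]
ee_rot: [0.0, 0.762, 0.647, -0.001]
contact_force: [0.3, -0.5, 0.2]
width: 0.0848
gripper_force: 0.0
```

Run:
```python
from h import *
p=get_image("wrist");save(p,"wrist1",scale=1.5);print(get_state()["position"],p["position"])
for q in ["sleeve","block","core","round_plate","square_plate"]:
    z={"core":.012,"sleeve":.016,"block":.016}.get(q,0)
    print(q,[(round(d["score"],2),np.round(d["point"]),at(p,d["point"],z)[:2]) for d in place_of(q,p)[:3]])
for z,xy in [(.126,(.5135,.003)),(.016,(.514,.002)),(.126,(.522,.0655))]: print(proj(p,[*xy,z])*1.5)
```

```text
[0.5198 0.029  0.3295] [0.5312 0.0988 0.4553]
sleeve [(0.74, array([166., 178.]), array([0.3861, 0.0121])), (0.6, array([254., 169.]), array([0.5131, 0.0044]))]
block [(0.73, array([253., 119.]), array([0.5229, 0.0727])), (0.64, array([132., 110.]), array([0.3635, 0.1107]))]
core [(0.93, array([297., 138.]), array([0.5783, 0.0372]))]
round_plate [(0.49, array([254., 164.]), array([0.5127, 0.0088]))]
square_plate []
[381.6704 288.1968]
[382.9987 255.9619]
[378.959  199.6902]
```

View pics/wrist1.png

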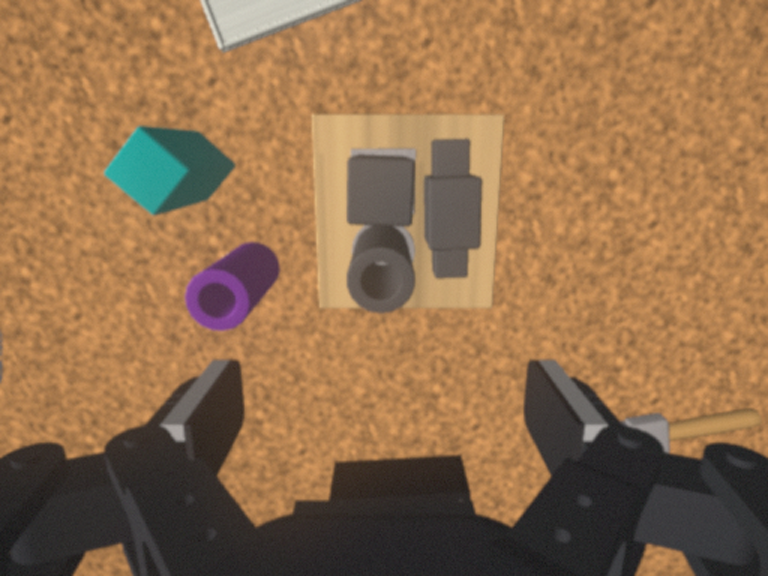

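Run:
```python
from h import *
p=get_image("wrist")
def c(n,pts,z): 
    w=np.array([at(p,np.array(u)/1.5,z)[:2] for u in pts]);print(n,w.mean(0),[(np.hypot(*(w[i]-w[i-1])).round(3),np.degrees(np.arctan2(*(w[i]-w[i-1])[::-1])).round(1)) for i in range(4)])
c("board",[(312,115),(503,115),(492,307),(320,307)],.012)
c("block",[(350,157),(414,156),(412,224),(347,223)],.126)
c("corebody",[(427,176),(480,177),(481,249),(425,246)],.062)
print("sleeve",at(p,np.array([381,280])/1.5,.126),at(p,np.array([381,279])/1.5,.126))
print("plate far corners",at(p,np.array([352,149])/1.5,.016),at(p,np.array([415,149])/1.5,.016))
```

```text
board [0.5422 0.0356] [(np.float64(0.178), np.float64(80.8)), (np.float64(0.168), np.float64(-9.4)), (np.float64(0.178), np.float64(-99.0)), (np.float64(0.169), np.float64(170.6))]
block [0.5245 0.0721] [(np.float64(0.044), np.float64(76.8)), (np.float64(0.043), np.float64(-8.5)), (np.float64(0.046), np.float64(-100.1)), (np.float64(0.045), np.float64(169.7))]
corebody [0.5792 0.0394] [(np.float64(0.057), np.float64(80.4)), (np.float64(0.043), np.float64(-10.4)), (np.float64(0.059), np.float64(-95.4)), (np.float64(0.047), np.float64(167.5))]
sleeve [0.5143 0.0098 0.126 ] [0.5144 0.0105 0.126 ]
plate far corners [0.5032 0.103  0.016 ] [0.5583 0.0939 0.016 ]
```

Run:
```python
from h import *
goto(.514,.006,.22,-9);goto(.514,.006,.095,-9)
```

```text
shift [-24.8  -2.  109.9] turn -0.3 q6 0.09 cur yaw -9.3
shift [-24.7  -2.1 234.9] turn -0.3 q6 0.09 cur yaw -9.3
```

Call:
apply_moves --deltas '[85,-25,-2,30,0,85,-25,-2,65,0,85,-25,-2,100,0,85,-25,-2,135,0,85,-25,-2,165,0,85,-25,-2,190,0,85,-25,-2,210,0,85,-25,-2,225,0,85,-25,-2,235,0,85,-25,-2,235,0]' --squeeze 40

```text
clock: 4.1
position: [0.5129, 0.0066, 0.0929]
ee_rot: [-0.001, 0.762, 0.648, -0.001]
contact_force: [0.2, 0.5, -0.0]
width: 0.0847
gripper_force: 0.0
```

Call:
apply_moves --deltas '[70,0,0,0,0,62,0,0,0,0,57,0,0,0,0,54,0,0,0,0,52,0,0,0,0,50,0,0,0,0,45,0,0,0,0,40,0,0,0,0,40,0,0,0,0,40,0,0,0,0,40,0,0,0,0,40,0,0,0,0]'

```text
clock: 5.1
position: [0.5141, 0.0067, 0.0957]
ee_rot: [0.0, 0.762, 0.648, 0.0]
contact_force: [-1.6, 1.0, 6.0]
width: 0.0498
gripper_force: 40.5
```

Run:
```python
from h import *
s=get_state();print(s["position"],s["width"],s["gripper_force"],s["contact_force"],s["moment"])
goto(.4845,.3305,.235,-9);p=get_image("top");save(p,"top1",crop=(180,130,310,260),scale=4)
```

```text
[0.5141 0.0067 0.0957] 0.04980938973304896 40.45774586498737 [-1.6407  0.9786  6.0292] [0.0768 0.4    0.0278]
shift [ 314.8  -81.2 -139.4] turn -0.2 q6 0.04 cur yaw -9.2
```

View pics/top1.png

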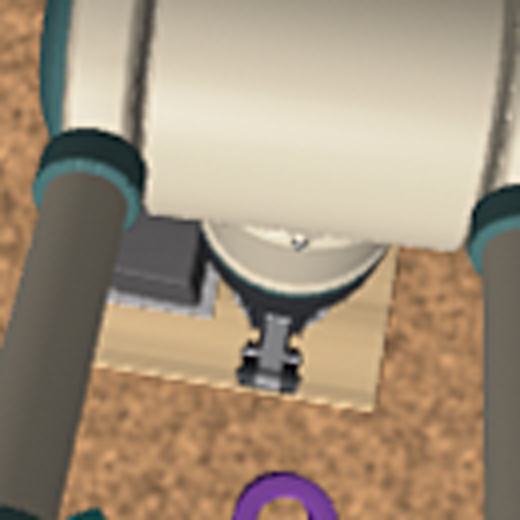

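Sleeve is gripped (width 49.8 mm); the arm hides most of it in the picture, but the block next to it is undisturbed. Now lift it and go over the tray.

Call:
apply_moves --deltas '[40,0,0,-10,0,40,0,0,-30,0,40,0,0,-60,0,40,0,0,-90,0,40,0,0,-120,0,40,0,0,-140,0,40,0,0,-140,0,40,30,-8,-140,0,40,60,-16,-140,0,40,90,-24,-140,0,40,120,-32,-140,0,40,150,-40,-140,0]'

```text
clock: 6.15
position: [0.4978, 0.1622, 0.2332]
ee_rot: [-0.001, 0.762, 0.648, -0.001]
contact_force: [-0.0, 0.1, -2.3]
width: 0.0497
gripper_force: 42.3
```

Call:
apply_moves --deltas '[40,30,-7,0,0,40,60,-15,0,0,40,90,-22,0,0,40,120,-30,0,0,40,145,-36,0,0,40,160,-40,0,0,40,165,-41,0,0,40,165,-41,0,0,40,165,-41,0,0,40,165,-41,0,0]'

```text
clock: 6.98
position: [0.485, 0.3292, 0.2342]
ee_rot: [0.0, 0.762, 0.647, -0.001]
contact_force: [0.3, 0.2, -2.5]
width: 0.0494
gripper_force: 42.3
```

Run:
```python
from h import *
s=get_state();print(s["position"],s["width"],s["contact_force"])
goto(.4845,.3305,.0847,-9)
```

```text
[0.485  0.3292 0.2342] 0.04938326473692256 [ 0.2742  0.181  -2.5362]
shift [  1.5  -0.6 149.4] turn -0.3 q6 0.64 cur yaw -9.3
```

Call:
apply_moves --deltas '[40,1,0,25,0,40,1,0,55,0,40,1,0,85,0,40,1,0,110,0,40,1,0,130,0,40,1,0,138,0,40,1,0,142,0,40,1,0,144,0,40,1,0,146,0,40,1,0,147,0,40,1,0,147,0,40,1,0,147,0]'

```text
clock: 7.98
position: [0.4857, 0.3319, 0.0886]
ee_rot: [0.0, 0.762, 0.648, 0.001]
contact_force: [0.3, -0.2, -2.4]
width: 0.0491
gripper_force: 42.4
```

Call:
apply_moves --deltas '[40,0,0,1,0,40,0,0,2,0,40,0,0,3,0,40,0,0,3,0,40,0,0,3,0]'

```text
clock: 8.4
position: [0.4852, 0.3316, 0.0847]
ee_rot: [0.0, 0.762, 0.648, 0.0]
contact_force: [-0.5, 1.1, -1.3]
width: 0.0494
gripper_force: 42.4
```

Call:
apply_moves --deltas '[40,0,0,1,0,40,0,0,1,0,40,0,0,1,0]'

```text
clock: 8.65
position: [0.4853, 0.3318, 0.0847]
ee_rot: [0.0, 0.762, 0.648, 0.0]
contact_force: [-2.0, -0.7, 5.4]
width: 0.0492
gripper_force: 42.8
```

Contact with the tray floor. I'll open slowly, then rise.

Call:
apply_moves --deltas '[52,0,0,0,0,54,0,0,0,0,58,0,0,0,0,65,0,0,0,0,75,0,0,0,0,85,0,0,0,0,85,0,0,0,0,85,0,0,-20,0,85,0,0,-50,0,85,0,0,-85,0,85,0,0,-120,0,85,0,0,-150,0]'

```text
clock: 9.65
position: [0.4854, 0.3317, 0.236]
ee_rot: [0.0, 0.762, 0.648, 0.001]
contact_force: [0.4, 0.7, 0.5]
width: 0.085
gripper_force: 0.0
```

Run:
```python
from h import *
s=get_state();print(s["position"],s["width"],s["contact_force"])
goto(.524,.069,.235,-9.5);goto(.524,.069,.0955,-9.5)
```

```text
[0.4854 0.3317 0.236 ] 0.08501657492871029 [0.3778 0.69   0.4853]
shift [-253.    80.4    0.9] turn 0.2 q6 0.64 cur yaw -9.3
shift [-253.2   80.2  140.4] turn 0.2 q6 0.64 cur yaw -9.3
```

Call:
apply_moves --deltas '[85,-30,10,0,0,85,-65,21,0,0,85,-100,32,0,0,85,-135,43,0,0,85,-170,54,0,0,85,-205,65,0,0,85,-235,75,0,0,85,-253,80,0,0,85,-253,80,0,0,85,-253,80,0,0,85,-253,80,20,0,85,-253,80,50,0]'

```text
clock: 10.65
position: [0.5258, 0.0702, 0.1861]
ee_rot: [0.002, 0.762, 0.648, 0.003]
contact_force: [-0.4, -0.0, -0.6]
width: 0.085
gripper_force: 0.0
```

Call:
apply_moves --deltas '[85,0,0,30,0,85,0,0,55,0,85,0,0,75,0,85,0,0,85,0,85,0,0,90,0,85,0,0,90,0,85,0,0,90,0]'

```text
clock: 11.23
position: [0.5242, 0.0696, 0.0945]
ee_rot: [0.0, 0.762, 0.648, 0.001]
contact_force: [0.2, -0.0, 0.4]
width: 0.0851
gripper_force: 0.0
```

Call:
apply_moves --deltas '[70,0,0,0,0,60,0,0,0,0,54,0,0,0,0,51,0,0,0,0,49,0,0,0,0,47,0,0,0,0,44,0,0,0,0,38,0,0,0,0,38,0,0,0,0,38,0,0,0,0,38,0,0,0,0,38,0,0,0,0]' --squeeze 45

```text
clock: 12.23
position: [0.5239, 0.0689, 0.0943]
ee_rot: [0.0, 0.762, 0.648, 0.0]
contact_force: [-0.1, -0.2, 5.5]
width: 0.0459
gripper_force: 46.6
```

Run:
```python
from h import *
s=get_state();print(s["position"],s["width"],s["contact_force"],s["moment"])
z=s["position"][2]
goto(.4975,.2515,.235,-9);print("place z",z-.011)
```

```text
[0.5239 0.0689 0.0943] 0.045920617389225545 [-0.1052 -0.1524  5.4836] [-0.0661  0.1404 -0.0408]
shift [ 176.   -55.3 -140.8] turn -0.3 q6 0.16 cur yaw -9.3
place z 0.08326865758566517
```

Call:
apply_moves --deltas '[38,0,0,-10,0,38,0,0,-30,0,38,0,0,-60,0,38,0,0,-90,0,38,0,0,-110,0,38,0,0,-110,0,38,35,-11,-110,0,38,70,-22,-110,0,38,105,-33,-110,0,38,140,-44,-110,0,38,165,-52,-110,0,38,176,-55,-110,0]'

```text
clock: 13.23
position: [0.495, 0.2547, 0.2012]
ee_rot: [-0.002, 0.761, 0.649, -0.002]
contact_force: [0.1, 0.4, -4.3]
width: 0.0457
gripper_force: 47.3
```

Call:
apply_moves --deltas '[38,0,0,0,0,38,0,0,0,0,38,0,0,0,0,38,0,0,25,0,38,0,0,55,0,38,0,0,85,0,38,0,0,105,0,38,0,0,112,0,38,0,0,116,0,38,0,0,118,0,38,0,0,118,0,38,0,0,118,0]'

```text
clock: 14.23
position: [0.4986, 0.2516, 0.087]
ee_rot: [0.001, 0.762, 0.648, 0.001]
contact_force: [-0.0, -0.2, -5.0]
width: 0.0459
gripper_force: 47.5
```

Call:
apply_moves --deltas '[38,0,0,1,0,38,0,0,2,0,38,0,0,3,0,38,0,0,3,0,38,0,0,3,0]'

```text
clock: 14.65
position: [0.4979, 0.2517, 0.0836]
ee_rot: [0.0, 0.762, 0.648, 0.001]
contact_force: [-0.9, -0.2, 2.0]
width: 0.0458
gripper_force: 47.9
```

Call:
apply_moves --deltas '[38,0,0,1,0,38,0,0,1,0,38,0,0,1,0]'

```text
clock: 14.9
position: [0.4979, 0.2516, 0.0835]
ee_rot: [0.0, 0.762, 0.648, 0.001]
contact_force: [-3.2, -2.0, 7.9]
width: 0.0456
gripper_force: 48.8
```

Call:
apply_moves --deltas '[48,0,0,0,0,50,0,0,0,0,54,0,0,0,0,62,0,0,0,0,75,0,0,0,0,85,0,0,0,0,85,0,0,0,0,85,0,0,-20,0,85,0,0,-50,0,85,0,0,-85,0,85,0,0,-120,0,85,0,0,-150,0]'

```text
clock: 15.9
position: [0.4977, 0.2516, 0.234]
ee_rot: [0.0, 0.762, 0.648, 0.001]
contact_force: [0.7, 0.2, 0.1]
width: 0.0851
gripper_force: 0.0
```

Run:
```python
from h import *
s=get_state();print(s["position"],s["width"],s["contact_force"])
goto(.57,.0,.26,-9)
```

```text
[0.4977 0.2516 0.234 ] 0.08506235702360582 [0.683  0.2042 0.1136]
shift [-236.7  111.9  -26. ] turn -0.3 q6 0.51 cur yaw -9.3
```

Call:
apply_moves --deltas '[85,-30,15,-26,0,85,-65,30,-26,0,85,-100,47,-26,0,85,-135,64,-26,0,85,-170,80,-26,0,85,-205,97,-26,0,85,-230,108,-26,0,85,-237,112,-26,0,85,-237,112,-26,0,85,-237,112,-26,0,85,-237,112,-26,0]'

```text
clock: 16.82
position: [0.5694, 0.001, 0.2576]
ee_rot: [-0.001, 0.762, 0.648, 0.0]
contact_force: [-0.2, 0.1, 0.9]
width: 0.0852
gripper_force: 0.0
```

Run:
```python
from h import *
p=get_image("wrist");save(p,"wrist2",scale=1.5);print(get_state()["position"])
for n in ["wrist","top"]:
  p=get_image(n)
  if n=="top": save(p,"top2",crop=(60,120,310,260),scale=3)
  for q in ["core","round_plate","square_plate","block","sleeve"]:
    z={"core":.012,"block":.005,"sleeve":.005}.get(q,.0)
    print(n,q,[(round(d["score"],2),np.round(d["point"]*1,1),at(p,d["point"],z)[:2]) for d in ([*map(lambda e:{**e,"point":np.array(e["point"])},place_of(q,p))])[:3]])
```

```text
[0.5694 0.0012 0.2577]
wrist core [(0.67, array([259.2, 127.1]), array([0.5789, 0.0392]))]
wrist round_plate [(0.7, array([210.4, 160. ]), array([0.5138, 0.0086]))]
wrist square_plate [(0.7, array([209.1, 106.8]), array([0.5247, 0.0706]))]
wrist block [(0.86, array([63.1, 95.9]), array([0.3626, 0.1093]))]
wrist sleeve [(0.88, array([108.5, 175.2]), array([0.3877, 0.0108]))]
top core [(0.56, array([233.4, 168.5]), array([0.5808, 0.0419]))]
top round_plate [(0.73, array([250.3, 202.9]), array([0.5076, 0.0052]))]
top square_plate [(0.67, array([218.9, 192.8]), array([0.5295, 0.0732]))]
top block [(0.91, array([199.4, 269.9]), array([0.3657, 0.112 ]))]
top sleeve [(0.8, array([252.7, 259.5]), array([0.3868, 0.0002])), (0.72, array([ 95.9, 215.2]), array([0.4801, 0.3325])), (0.63, array([221.6, 194.3]), array([0.5256, 0.0671]))]
```

View pics/wrist2.png

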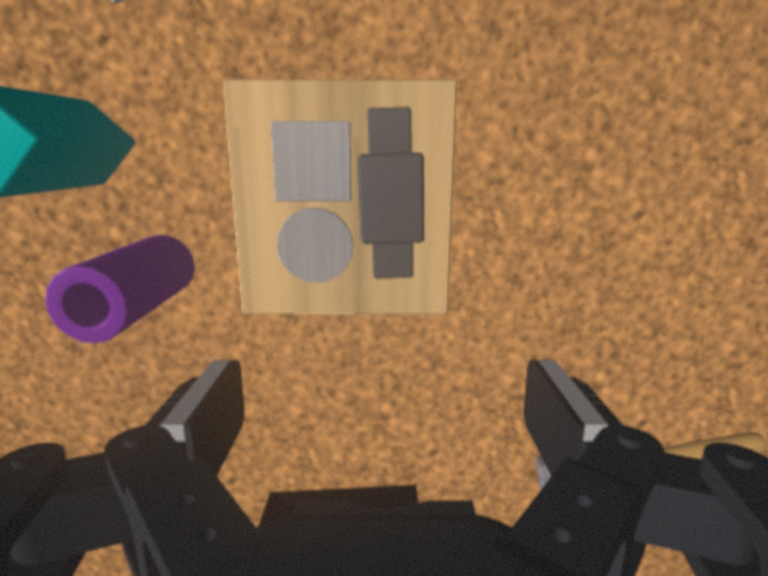

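View pics/top2.png

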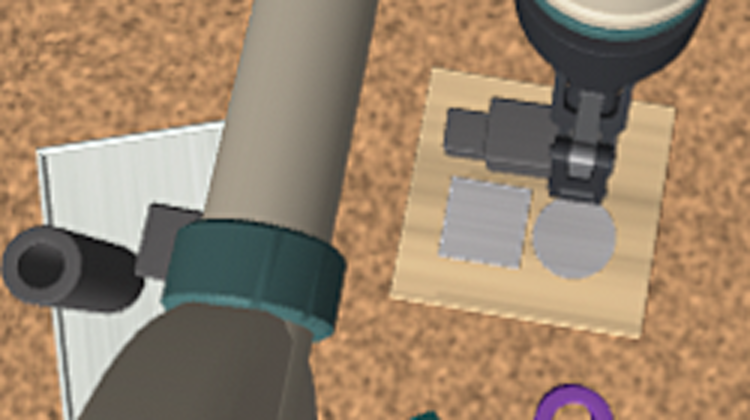

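Run:
```python
from h import *
p=get_image("wrist")
def c(n,pts,z): 
    w=np.array([at(p,np.array(u)/1.5,z)[:2] for u in pts]);print(n,w.mean(0),[(np.hypot(*(w[i]-w[i-1])).round(3),np.degrees(np.arctan2(*(w[i]-w[i-1])[::-1])).round(1)) for i in range(4)])
c("board",[(223,81),(456,81),(447,313),(242,313)],.012)
c("sq",[(272,121),(350,121),(351,201),(276,202)],.016)
c("round",[(278,245),(353,245),(315.5,208),(315.5,282)],.016)
c("core",[(360,154),(424,154),(423,243),(361,242)],.062)
c("coreends",[(368,108),(410,108),(413,277),(374,277)],.035)
t=get_image("top")
print("sleeve top",at(t,np.array([42/3+60,265/3+120]),.115),"released .4853 .3318")
tc=lambda u,z:at(t,np.array([u[0]/3+60,u[1]/3+120]),z)[:2]
print("round",tc((574,238),.016),"sq",np.mean([tc(u,.016) for u in [(452,177),(532,186),(519,268),(440,257)]],0))
goto(.579,.037,.045,-9.3)
```

```text
board [0.5423 0.0328] [(np.float64(0.178), np.float64(80.6)), (np.float64(0.169), np.float64(-9.3)), (np.float64(0.177), np.float64(-99.3)), (np.float64(0.169), np.float64(170.8))]
sq [0.5265 0.0677] [(np.float64(0.059), np.float64(80.1)), (np.float64(0.057), np.float64(-9.3)), (np.float64(0.058), np.float64(-99.6)), (np.float64(0.057), np.float64(171.5))]
round [0.5163 0.0053] [(np.float64(0.041), np.float64(123.9)), (np.float64(0.059), np.float64(-9.3)), (np.float64(0.04), np.float64(125.2)), (np.float64(0.059), np.float64(-101.5))]
core [0.581  0.0357] [(np.float64(0.058), np.float64(80.7)), (np.float64(0.042), np.float64(-9.3)), (np.float64(0.059), np.float64(-98.6)), (np.float64(0.042), np.float64(169.8))]
coreends [0.5809 0.035 ] [(np.float64(0.12), np.float64(82.4)), (np.float64(0.029), np.float64(-9.3)), (np.float64(0.12), np.float64(-97.3)), (np.float64(0.03), np.float64(170.8))]
sleeve top [0.4848 0.3296 0.115 ] released .4853 .3318
round [0.5136 0.0033] sq [0.5249 0.0658]
shift [ 38.4   3.  212.7] turn 0.0 q6 0.04 cur yaw -9.3
```

Call:
apply_moves --deltas '[80,20,3,30,0,80,33,3,65,0,80,33,3,100,0,80,33,3,135,0,80,33,3,165,0,80,33,3,190,0,80,34,4,205,0,80,34,4,213,0,80,34,4,216,0,80,34,4,216,0,80,34,4,216,0]'

```text
clock: 18.48
position: [0.5802, 0.0324, 0.0427]
ee_rot: [0.001, 0.762, 0.648, 0.001]
contact_force: [0.2, -0.6, 0.3]
width: 0.0799
gripper_force: 0.0
```

Call:
apply_moves --deltas '[60,0,0,0,0,54,0,0,0,0,50,0,0,0,0,48,0,0,0,0,46,0,0,0,0,44,0,0,0,0,40,0,0,0,0,36,0,0,0,0,36,0,0,0,0,36,0,0,0,0,36,0,0,0,0]'

```text
clock: 19.4
position: [0.5796, 0.0325, 0.0424]
ee_rot: [0.0, 0.762, 0.648, 0.0]
contact_force: [-0.7, 0.1, 5.5]
width: 0.0437
gripper_force: 46.3
```

Run:
```python
from h import *
s=get_state();print(s["position"],s["width"],s["contact_force"],s["moment"])
goto(.485,-.25,.26,-6)
```

```text
[0.5796 0.0325 0.0424] 0.04367397986720773 [-0.7332  0.1267  5.5264] [0.0156 0.1367 0.0566]
shift [-294.   -47.8 -217.7] turn -3.3 q6 0.1 cur yaw -9.3
```

Call:
apply_moves --deltas '[36,0,0,-10,0,36,0,0,-30,0,36,0,0,-60,0,36,0,0,-90,0,36,0,0,-120,0,36,0,0,-150,0,36,0,0,-150,0,36,0,0,-150,0]'

```text
clock: 20.07
position: [0.58, 0.0325, 0.1934]
ee_rot: [0.001, 0.762, 0.648, 0.001]
contact_force: [-0.2, -0.9, -3.4]
width: 0.0436
gripper_force: 46.3
```

Run:
```python
from h import *
s=get_state();print(s["position"],s["width"],s["contact_force"])
p=get_image("top");save(p,"top3",crop=(345,165,465,260),scale=6)
f=p["frame"][165:260,345:465].astype(int);m=(f.min(2)>150).astype(np.uint8)
n,l,st,ce=cv2.connectedComponentsWithStats(m);i=1+np.argmax(st[1:,4]);ys,xs=np.where(l==i)
r=cv2.minAreaRect(np.c_[xs,ys].astype(np.float32));print(st[i],ce[i],r,at(p,ce[i]+[345,165],.04))
```

```text
[0.58   0.0325 0.1934] 0.04356186479934306 [-0.1707 -0.9046 -3.3606]
[  32   23   59   49 1900] [61.1189 47.1542] ((61.163936614990234, 47.19672393798828), (58.848228454589844, 45.992156982421875), 5.19442892074585) [ 0.4846 -0.3201  0.04  ]
```

View pics/top3.png

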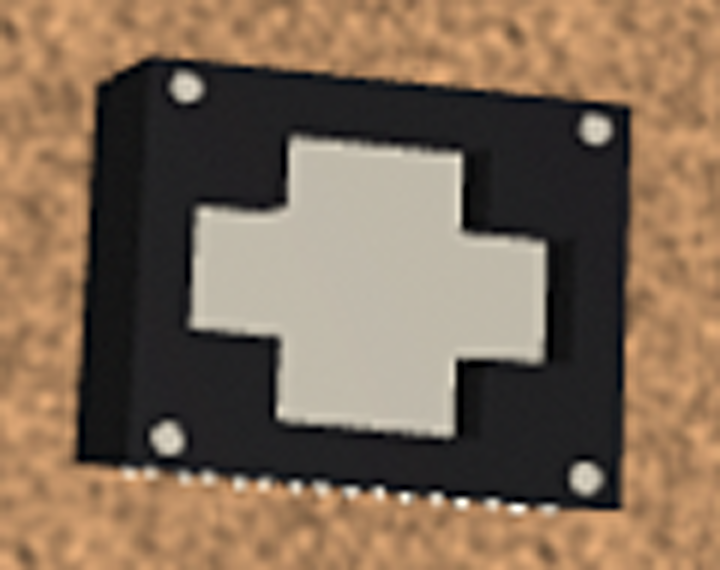

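Run:
```python
from h import *
p=get_image("top")
def w(u,z): return at(p,(np.array(u)+.5)/6-.5+[345,165],z)[:2]
def c(n,pts,zs): 
    v=np.array([w(u,z) for u,z in zip(pts,zs)]);print(n,v.mean(0),[(np.hypot(*(v[i]-v[i-1])).round(4),np.degrees(np.arctan2(*(v[i]-v[i-1])[::-1])).round(1)) for i in range(4)])
c("pegs",[(187,88),(596,129),(585,478),(168,438)],[.06]*4)
c("outer",[(150,60),(630,107),(620,508),(128,460)],[.06]*4)
c("slots",[(197,207),(548,240),(545,362),(191,328)],[.06,.04,.04,.06])
c("mid",[(290,137),(464,151),(457,438),(278,422)],[.06,.04,.04,.06])
goto(.485,-.3205,.19,-5.3)
```

```text
pegs [ 0.4843 -0.3166] [(np.float64(0.1194), np.float64(-5.6)), (np.float64(0.144), np.float64(-95.4)), (np.float64(0.1199), np.float64(174.3)), (np.float64(0.1438), np.float64(84.4))]
outer [ 0.4843 -0.3161] [(np.float64(0.1364), np.float64(-5.5)), (np.float64(0.1692), np.float64(-95.2)), (np.float64(0.1378), np.float64(174.6)), (np.float64(0.1694), np.float64(84.3))]
slots [ 0.4841 -0.317 ] [(np.float64(0.0413), np.float64(-5.4)), (np.float64(0.1333), np.float64(-93.9)), (np.float64(0.043), np.float64(174.9)), (np.float64(0.1334), np.float64(85.4))]
mid [ 0.4836 -0.3171] [(np.float64(0.0973), np.float64(-5.3)), (np.float64(0.071), np.float64(-91.4)), (np.float64(0.1009), np.float64(175.2)), (np.float64(0.0716), np.float64(85.7))]
shift [-363.5  -34.8    0.5] turn -4.0 q6 0.1 cur yaw -9.3
```

Call:
apply_moves --deltas '[36,-20,-2,0,0,36,-50,-5,0,0,36,-85,-8,0,0,36,-120,-12,0,0,36,-155,-15,0,0,36,-190,-18,0,0,36,-225,-22,0,-1,36,-260,-25,0,-2,36,-295,-28,0,-3,36,-325,-31,0,-4,36,-350,-34,0,-4,36,-360,-35,0,-4]'

```text
clock: 21.17
position: [0.4847, -0.32, 0.1891]
ee_rot: [-0.002, 0.74, 0.673, -0.001]
contact_force: [-0.0, 0.4, -3.2]
width: 0.0438
gripper_force: 46.1
```

Call:
apply_moves --deltas '[36,0,0,0,0,36,0,0,0,0,36,0,0,20,0,36,0,0,45,0,36,0,0,65,0,36,0,0,75,0,36,0,0,75,0,36,0,0,75,0,36,0,0,75,0]'

```text
clock: 21.92
position: [0.4879, -0.3171, 0.1179]
ee_rot: [0.001, 0.739, 0.674, 0.0]
contact_force: [-0.2, 0.5, -2.5]
width: 0.0439
gripper_force: 46.1
```

Run:
```python
from h import *
s=get_state();print(s["position"],s["width"],s["contact_force"])
goto(.4848,-.3175,.0704,-5.5)
p=get_image("wrist");save(p,"wrist4",scale=1.5)
```

```text
[ 0.4879 -0.3171  0.1179] 0.04391727805941483 [-0.1987  0.4597 -2.5404]
shift [-0.7 -3.1 47.5] turn 0.3 q6 -0.61 cur yaw -5.2
```

View pics/wrist4.png

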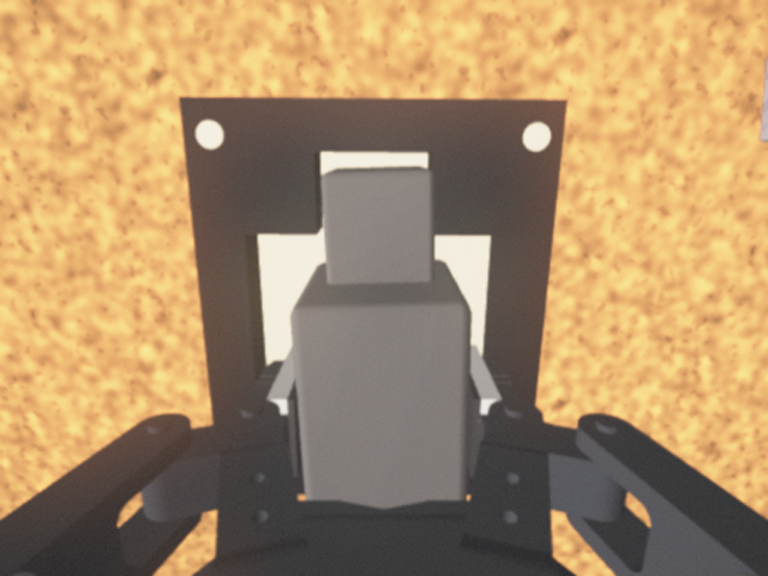

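The wrist view shows the core (380,230) held straight above the pale pocket, about 3 mm to the right, which agrees with the computed correction. I'll lower it.

Call:
apply_moves --deltas '[36,0,-3,0,0,36,0,-3,5,0,36,0,-3,15,0,36,0,-3,22,0,36,0,-3,28,0,36,0,-3,33,0,36,0,-3,37,0,36,0,-3,40,0,36,0,-3,43,0,36,0,-3,44,0,36,0,-3,44,0,36,0,-3,44,0]'

```text
clock: 22.97
position: [0.484, -0.317, 0.0729]
ee_rot: [0.0, 0.739, 0.674, 0.0]
contact_force: [0.0, -0.9, -2.7]
width: 0.0438
gripper_force: 46.1
```

Call:
apply_moves --deltas '[36,0,0,1,0,36,0,0,2,0,36,0,0,3,0,36,0,0,3,0,36,0,0,3,0]'

```text
clock: 23.38
position: [0.484, -0.317, 0.0704]
ee_rot: [0.0, 0.739, 0.674, 0.0]
contact_force: [-0.5, 0.9, 2.3]
width: 0.0438
gripper_force: 46.5
```

Call:
apply_moves --deltas '[46,0,0,0,0,48,0,0,0,0,52,0,0,0,0,58,0,0,0,0,62,0,0,0,0,62,0,0,0,0,62,0,0,-5,0,62,0,0,-20,0,62,0,0,-50,0,62,0,0,-80,0,62,0,0,-110,0,62,0,0,-140,0]'

```text
clock: 24.38
position: [0.4836, -0.3167, 0.2115]
ee_rot: [0.0, 0.739, 0.674, -0.0]
contact_force: [0.2, 0.4, -0.8]
width: 0.062
gripper_force: 0.0
```

Call:
apply_moves --deltas '[85,30,0,-25,0,85,65,0,-25,0,85,100,0,-25,0,85,135,0,-25,0,85,170,0,-25,0,85,205,0,-25,0,85,235,0,-25,0,85,250,0,-25,0,85,250,0,-25,0]'

```text
clock: 25.13
position: [0.5065, -0.0647, 0.2353]
ee_rot: [-0.0, 0.738, 0.675, 0.001]
contact_force: [0.5, -0.5, 0.9]
width: 0.085
gripper_force: 0.0
```

Run:
```python
from h import *
s=get_state();print(s["position"],s["width"],s["contact_force"])
p=get_image("top");save(p,"top4",crop=(345,165,465,260),scale=5)
goto(.4979,.2516,.234,-9.3);goto(.4979,.2516,.084,-9.3)
```

```text
[ 0.5065 -0.0647  0.2353] 0.08497092237743269 [ 0.4664 -0.4622  0.8827]
shift [316.2 -36.9   1.1] turn 4.2 q6 -0.18 cur yaw -5.1
shift [316.2 -37.  151.1] turn 4.2 q6 -0.18 cur yaw -5.1
```

View pics/top4.png

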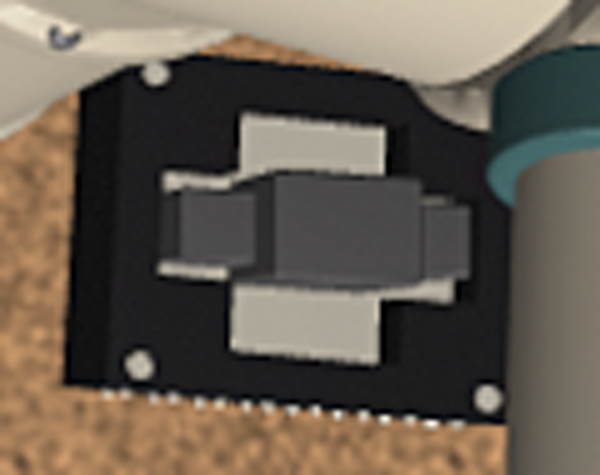

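The top view shows the core lying in the pocket with both ends in the slots. Next is the block from the tray.

Call:
apply_moves --deltas '[85,30,-4,0,1,85,65,-8,0,2,85,100,-12,0,3,85,135,-16,0,4,85,170,-20,0,4,85,205,-24,0,4,85,240,-28,0,4,85,275,-32,0,4,85,305,-36,0,4,85,316,-37,0,4,85,316,-37,0,4,85,316,-37,0,4]'

```text
clock: 26.18
position: [0.4993, 0.2489, 0.2346]
ee_rot: [0.001, 0.762, 0.648, -0.001]
contact_force: [0.7, -0.8, 0.2]
width: 0.085
gripper_force: 0.0
```

Run:
```python
from h import *
goto(.4979,.2516,.0837,-9.3)
```

```text
shift [  2.7  -1.9 150.8] turn 0.1 q6 0.5 cur yaw -9.2
```

Call:
apply_moves --deltas '[85,0,0,0,0,85,0,0,25,0,85,0,0,60,0,85,0,0,95,0,85,0,0,120,0,85,0,0,138,0,85,0,0,146,0,85,0,0,150,0,85,0,0,150,0,85,0,0,150,0,85,0,0,150,0]'

```text
clock: 27.1
position: [0.5001, 0.2502, 0.0862]
ee_rot: [0.001, 0.762, 0.648, 0.001]
contact_force: [0.4, 0.1, -0.4]
width: 0.0851
gripper_force: 0.0
```

Call:
apply_moves --deltas '[85,1,-2.4,2.5,0,85,1,-2.4,2.5,0,85,1,-2.4,2.5,0,70,1,-2.4,2.5,0,60,1,-2.4,2.5,0,54,1,-2.4,2.5,0,50,1,-2.4,2.5,0,48,1,-2.4,2.5,0,46,1,-2.4,2.5,0,42,1,-2.4,2.5,0,38,1,-2.4,2.5,0,38,1,-2.4,2.5,0]'

```text
clock: 28.1
position: [0.4975, 0.2516, 0.0826]
ee_rot: [0.001, 0.762, 0.648, 0.001]
contact_force: [1.9, -0.9, 1.7]
width: 0.0455
gripper_force: 46.3
```

Call:
apply_moves --deltas '[38,0,0,0,0,38,0,0,0,0,38,0,0,0,0]'

```text
clock: 28.35
position: [0.4975, 0.2516, 0.0826]
ee_rot: [0.001, 0.762, 0.648, 0.001]
contact_force: [3.4, -0.6, 2.7]
width: 0.0459
gripper_force: 46.5
```

Run:
```python
from h import *
s=get_state();print(s["position"],s["width"],s["contact_force"])
goto(.5252,.0687,.1937,-9.3)
```

```text
[0.4975 0.2516 0.0826] 0.045947829409230076 [ 3.3697 -0.6221  2.6906]
shift [-176.    57.  -111.1] turn 0.0 q6 0.51 cur yaw -9.3
```

Call:
apply_moves --deltas '[38,0,0,-10,0,38,0,0,-30,0,38,0,0,-60,0,38,0,0,-90,0,38,0,0,-110,0,38,-20,6,-110,0,38,-50,16,-110,0,38,-85,27,-110,0,38,-120,39,-110,0,38,-150,49,-110,0,38,-170,55,-110,0,38,-176,57,-110,0]'

```text
clock: 29.35
position: [0.5227, 0.0657, 0.1912]
ee_rot: [-0.001, 0.763, 0.647, -0.002]
contact_force: [-0.2, -0.2, -4.6]
width: 0.0454
gripper_force: 47.3
```

Call:
apply_moves --deltas '[38,0,0,0,0,38,0,0,0,0,38,0,0,25,0,38,0,0,55,0,38,0,0,75,0,38,0,0,85,0,38,0,0,92,0,38,0,0,92,0,38,0,0,92,0,38,0,0,92,0]'

```text
clock: 30.18
position: [0.5258, 0.069, 0.1015]
ee_rot: [0.001, 0.762, 0.648, 0.001]
contact_force: [0.1, -0.8, -4.3]
width: 0.0457
gripper_force: 47.4
```

Run:
```python
from h import *
s=get_state();print(s["position"],s["width"],s["contact_force"])
goto(.5252,.0687,.0936,-9.3)
```

```text
[0.5258 0.069  0.1015] 0.04571382852772337 [ 0.0589 -0.7916 -4.2608]
shift [-0.4 -0.5  7.9] turn 0.1 q6 0.16 cur yaw -9.2
```

Call:
apply_moves --deltas '[38,0,-0.5,2,0,38,0,-0.5,4,0,38,0,-0.5,5.5,0,38,0,-0.5,6.5,0,38,0,-0.5,7.5,0,38,0,-0.5,8,0,38,0,-0.5,8,0,38,0,-0.5,8,0]'

```text
clock: 30.85
position: [0.5242, 0.0686, 0.0935]
ee_rot: [0.0, 0.762, 0.648, 0.0]
contact_force: [-1.9, -0.7, 5.2]
width: 0.0454
gripper_force: 48.2
```

Call:
apply_moves --deltas '[48,0,0,0,0,50,0,0,0,0,54,0,0,0,0,62,0,0,0,0,75,0,0,0,0,85,0,0,0,0,85,0,0,0,0,85,0,0,-20,0,85,0,0,-50,0,85,0,0,-85,0,85,0,0,-120,0,85,0,0,-140,0]'

```text
clock: 31.85
position: [0.5256, 0.0688, 0.2361]
ee_rot: [0.002, 0.762, 0.648, 0.002]
contact_force: [0.6, 0.1, -0.1]
width: 0.0852
gripper_force: 0.0
```

Run:
```python
from h import *
s=get_state();print(s["position"],s["width"],s["contact_force"])
goto(.4853,.3317,.234,-9.3)
```

```text
[0.5256 0.0688 0.2361] 0.08516355453625794 [ 0.5596  0.1111 -0.1327]
shift [253.  -82.    1.9] turn 0.0 q6 0.16 cur yaw -9.3
```

Call:
apply_moves --deltas '[85,30,-10,0,0,85,65,-21,0,0,85,100,-32,0,0,85,135,-44,0,0,85,170,-55,0,0,85,205,-66,0,0,85,235,-76,0,0,85,253,-82,0,0,85,253,-82,0,0,85,253,-82,20,0,85,253,-82,50,0,85,253,-82,80,0]'

```text
clock: 32.85
position: [0.4846, 0.3313, 0.1523]
ee_rot: [0.001, 0.762, 0.648, 0.001]
contact_force: [0.4, 0.3, 0.0]
width: 0.085
gripper_force: 0.0
```

Call:
apply_moves --deltas '[85,0,0,20,0,85,0,0,40,0,85,0,0,55,0,85,0,0,65,0,85,0,0,65,0,85,0,0,65,0,85,0,0,65,0]'

```text
clock: 33.43
position: [0.4848, 0.3317, 0.0883]
ee_rot: [0.0, 0.762, 0.648, 0.001]
contact_force: [0.1, -0.0, -0.2]
width: 0.0853
gripper_force: 0.0
```

Run:
```python
from h import *
print(get_state()["position"]);goto(.4853,.3317,.0847,-9.3)
```

```text
[0.4848 0.3317 0.0883]
shift [0.1 0.5 3.6] turn 0.0 q6 0.64 cur yaw -9.3
```

Call:
apply_moves --deltas '[85,0,0.5,3,0,75,0,0.5,3,0,65,0,0.5,3,0,59,0,0.5,3,0,56,0,0.5,3,0,54,0,0.5,3,0,52,0,0.5,3,0,50,0,0.5,3,0,45,0,0.5,3,0,42,0,0.5,3,0,42,0,0.5,3,0,42,0,0.5,3,0]' --squeeze 40

```text
clock: 34.43
position: [0.4846, 0.3316, 0.0845]
ee_rot: [0.0, 0.762, 0.648, 0.0]
contact_force: [0.1, 0.1, 3.9]
width: 0.0492
gripper_force: 41.2
```

Call:
apply_moves --deltas '[42,0,0,0,0,42,0,0,0,0,42,0,0,0,0]'

```text
clock: 34.68
position: [0.4846, 0.3316, 0.0845]
ee_rot: [0.0, 0.762, 0.648, 0.0]
contact_force: [0.7, -0.1, 5.3]
width: 0.0496
gripper_force: 41.3
```

Run:
```python
from h import *
s=get_state();print(s["position"],s["width"],s["gripper_force"],s["contact_force"])
goto(.515,.0049,.235,-9.3)
```

```text
[0.4846 0.3316 0.0845] 0.049558669374722024 41.33721627295017 [ 0.7198 -0.0854  5.2698]
shift [-317.5   82.6 -150.5] turn 0.0 q6 0.64 cur yaw -9.3
```

Call:
apply_moves --deltas '[42,0,0,-10,0,42,0,0,-30,0,42,0,0,-60,0,42,0,0,-90,0,42,0,0,-120,0,42,0,0,-150,0,42,0,0,-150,0,42,-25,7,-150,0,42,-55,14,-150,0,42,-85,22,-150,0,42,-115,30,-150,0,42,-145,38,-150,0]'

```text
clock: 35.68
position: [0.4973, 0.1809, 0.2327]
ee_rot: [-0.001, 0.762, 0.648, -0.001]
contact_force: [0.7, -0.6, -2.9]
width: 0.0492
gripper_force: 42.3
```

Call:
apply_moves --deltas '[42,-30,8,0,0,42,-60,16,0,0,42,-90,23,0,0,42,-120,31,0,0,42,-150,39,0,0,42,-167,44,0,0,42,-172,45,0,0,42,-172,45,0,0,42,-172,45,0,0,42,-172,45,10,0,42,-172,45,30,0,42,-172,45,50,0]'

```text
clock: 36.68
position: [0.5154, 0.0067, 0.1836]
ee_rot: [0.0, 0.761, 0.648, 0.001]
contact_force: [-0.2, 0.4, -2.4]
width: 0.0495
gripper_force: 42.4
```

Run:
```python
from h import *
s=get_state();print(s["position"],s["width"],s["contact_force"])
goto(.515,.0049,.0955,-9.3)
```

```text
[0.5154 0.0067 0.1836] 0.04948354925941918 [-0.1826  0.4395 -2.4331]
shift [-1.9 -0.2 88.1] turn 0.1 q6 0.04 cur yaw -9.2
```

Call:
apply_moves --deltas '[42,-1.5,0,20,0,42,-1.5,0,45,0,42,-1.5,0,65,0,42,-1.5,0,75,0,42,-1.5,0,80,0,42,-1.5,0,82,0,42,-1.5,0,84,0,42,-1.5,0,85,0,42,-1.5,0,85,0,42,-1.5,0,85,0]'

```text
clock: 37.52
position: [0.5156, 0.0037, 0.1001]
ee_rot: [0.001, 0.762, 0.648, 0.001]
contact_force: [0.1, 0.5, -1.7]
width: 0.0493
gripper_force: 42.3
```

Run:
```python
from h import *
s=get_state();print(s["position"],s["width"],s["contact_force"])
goto(.515,.0049,.0955,-9.3)
```

```text
[0.5156 0.0037 0.1001] 0.04932560866644203 [ 0.0974  0.5121 -1.6799]
shift [ 1.  -0.8  4.6] turn 0.0 q6 0.03 cur yaw -9.3
```

Call:
apply_moves --deltas '[42,1,-0.5,1,0,42,1,-0.5,2,0,42,1,-0.5,3,0,42,1,-0.5,4,0,42,1,-0.5,5,0,42,1,-0.5,5,0,42,1,-0.5,5,0]'

```text
clock: 38.1
position: [0.5149, 0.0049, 0.0955]
ee_rot: [0.0, 0.762, 0.648, 0.0]
contact_force: [-1.3, 0.6, 7.1]
width: 0.0495
gripper_force: 43.0
```

Landed at the right height. Open, rise and back off toward −y for a look.

Call:
apply_moves --deltas '[52,0,0,0,0,54,0,0,0,0,58,0,0,0,0,66,0,0,0,0,76,0,0,0,0,85,0,0,0,0,85,0,0,0,0,85,0,0,-20,0,85,0,0,-50,0,85,0,0,-85,0,85,0,0,-120,0,85,0,0,-150,0]'

```text
clock: 39.1
position: [0.5149, 0.0049, 0.2465]
ee_rot: [0.001, 0.762, 0.648, 0.0]
contact_force: [0.9, 0.1, -1.1]
width: 0.0848
gripper_force: 0.0
```

Call:
apply_moves --deltas '[85,0,0,-30,0,85,-30,0,-60,0,85,-65,0,-80,0,85,-100,-10,-80,0,85,-130,-30,-80,0,85,-130,-50,-80,0,85,-130,-60,-80,0,85,-130,-60,-80,0,85,-130,-60,-80,0,85,-130,-60,-80,0]'

```text
clock: 39.93
position: [0.4356, -0.1133, 0.3244]
ee_rot: [0.0, 0.761, 0.648, 0.0]
contact_force: [0.3, -0.3, -0.2]
width: 0.0849
gripper_force: 0.0
```

Run:
```python
from h import *
s=get_state();print(s["position"],s["contact_force"])
p=get_image("top");save(p,"top5",crop=(180,130,300,260),scale=4.5)
p=get_image("wrist");save(p,"wrist5",scale=1.5)
```

```text
[ 0.4356 -0.1133  0.3244] [ 0.2513 -0.2902 -0.1524]
```

View pics/top5.png

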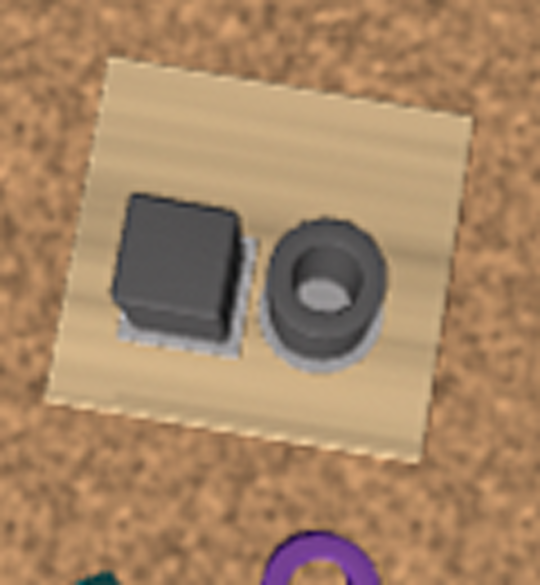

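View pics/wrist5.png

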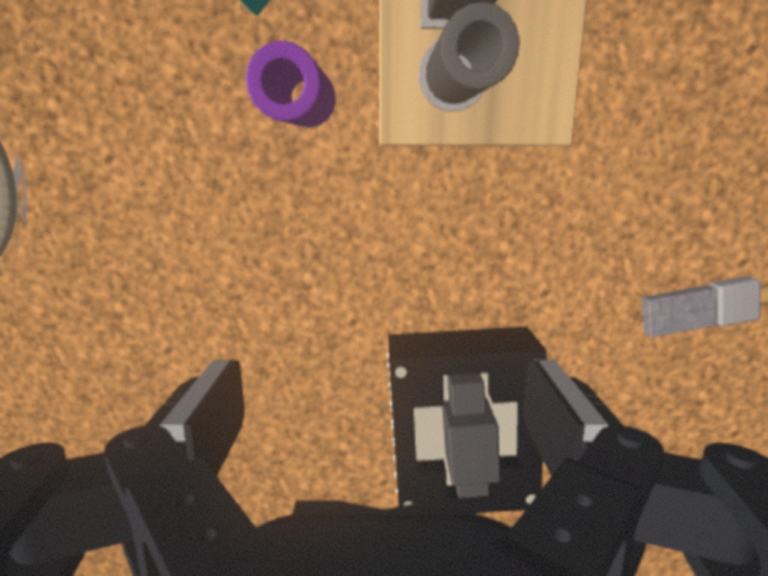

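Run:
```python
from h import *
p=get_image("top")
w=lambda u,z: at(p,(np.array(u)+.5)/4.5-.5+[180,130],z)[:2]
b=np.mean([w(u,.012) for u in [(108,58),(472,117),(418,462),(47,403)]],0)
a=np.radians(-9.3);Rm=np.array([[np.cos(a),-np.sin(a)],[np.sin(a),np.cos(a)]])
rp=b+Rm@[-.022,-.032];sp=b+Rm@[-.022,.032]
print("board",b,"plates",rp,sp)
print("sleeve",w((328,277),.126)-rp,"outer",w((270,277),.126)-w((387,277),.126))
v=np.array([w(u,.126) for u in [(132,194),(240,212),(228,312),(113,296)]]);print("block",v.mean(0)-sp,[np.hypot(*(v[i]-v[i-1])) for i in range(4)])
# base-level check: block front bottom corners, plate near corners at z .016
for n,u in dict(blkBL=(120,316),blkBR=(222,343),plBL=(118,338),plBR=(241,356),plTR=(257,238)).items(): print(n,Rm.T@(w(u,.016)-sp))
print("predicted plate px", [(proj(p,[*(rp+Rm@d),.016])-[180,130])*4.5 for d in ([-.03,0],[0,-.03])])
```

```text
board [0.5409 0.0322] plates [0.514  0.0042] [0.5243 0.0673]
sleeve [ 0.002  -0.0002] outer [-0.0002  0.0476]
block [ 0.0012 -0.0025] [np.float64(0.04249718891716435), np.float64(0.044584196382479464), np.float64(0.041318796376904075), np.float64(0.046876925581967994)]
blkBL [-0.017  0.029]
blkBR [-0.0217 -0.0204]
plBL [-0.0274  0.0281]
plBR [-0.0263 -0.0302]
plTR [ 0.0303 -0.0283]
predicted plate px [array([308.9225, 373.6588]), array([381.8419, 321.4538])]
```

The top view shows the block (175,265) and sleeve (328,285) upright on their plates, within about 2 mm of centre. The wrist view shows the core (470,435) down in the mould with its ends in the slots. Handing in.

```bash
python3 -c "
from rig import *
print(sign_off())"
```

```text
the job is handed in; nothing more can be done
None
```

The job is handed in: the core lies on the mould's pocket floor with both ends in the slots, and the sleeve and block stand upright on their own plates, about 2 mm from centre, after about 40 s of the 138 s.

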